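Roll-check the mixer rollers and reject the bent one

ROBOT

A 6-joint arm with a two-finger parallel gripper is mounted at the origin on a cart in front of the work surface, level with it; the furniture and walls round the work are solid. World frame = base frame: x ahead of the robot, y to its left, z up, the work surface at z = 0. Lengths are in m, angles in degrees, forces in N, time in s.
With the tool pointing down it reaches from about 0.3 to 0.75 m from the base axis. Payload 8.5 kg.
Tool frame: the origin (TCP) lies midway between the tips of the shut fingers; the grasp point (between the pads) lies env.tcp_to_grasp behind it (env.tcp_to_grasp is the distance from the TCP to the grasp point, in m); z points along the fingers, y is the line along which they close (so a half turn about z gives the same grasp; the last joint's range is limited). The gripper opens to 85 mm and grips with 20 to 120 N. Pads are 22 mm wide; open, the fingers measure 114 mm over their backs; the gripper's body (76 mm by 85 mm) begins 54 mm behind the grasp point. The pads swing forward as they close: fully open they stand 13 mm farther back than shut.
Start: joints at [54.815, 21.807, 74.336, -0, 83.858, -12.336], TCP at [0.214, 0.507, 0.231] pointing down, gripper open.
Joint ranges: [-178.18, 178.18], [-50.72, 133.34], [12.68, 142.11], [-81.47, 261.47], [9.98, 163.14], [-165.26, 165.26]. Speed limits (degrees/s): [136.94, 136.94, 180, 180, 180, 180].

INTERFACE

Orientations are given as a 3x3 rotation matrix whose columns are the frame's x, y, z axes.
In Python, from rig import observe, optics, job, env gives the robot as it stands. The module is installed in compiled form; this text tells all that it offers.
- The arm moves only by the shell command python3 -m jog 'ROWS' [FORCE]. ROWS is JSON, a list of rows, each a list of 7 numbers: the turn, a rotation vector about the tool's x, y, z in rad, then the shift along the tool's x, y, z in m, then the opening in per cent of the stroke, from 0 (shut) to 100 (fully open). A call has 1 to 10 rows; each row shifts and turns the commanded pose from where the row before left it, along the tool's axes as they then stand; what a row does not reach is not made up. A row lasts 1/8 s, in which the tool goes at most 62.5 mm and 10.7 degrees, less where a joint would pass 70% of its speed; a pose out of reach is approached as far as the arm can. A call is refused whole if a number of a shift passes 0.0625 or a number of a turn 0.188, either way. A call with a gripper value outside its range is refused whole. The fingers move at their own pace and stop on an object; FORCE is the grip in N (left out, the last holds). Time passes only in rows, so rows that do not move let the fingers close. It gives the time, the measured TCP pose, the force, the opening and the grip force at its end, in the units of the state.
- observe(): the state, without advancing time (a new reading comes with each control period).
- optics.get_image(name): name is "scene" or "top" or "wrist"; returns a dict with "pixels" (400x640x3 uint8, red, green, blue), "mtx" (3x3 intrinsics, pixels), "dist_coeffs" ([k1, k2, p1, p2, k3] as OpenCV has them; the pictures are not rectified), "rvec" (rotation vector, rad) and "tvec" (3), from world to camera coordinates, as OpenCV has them. Camera axes: x right, y down, z forward; pixel columns grow to the right and rows downward; lengths in m; the calibration is good to about 2 mm. A picture is of the moment at which its call begins. There is no depth.
- job.close_job(): hands the job in; it is judged then, once.
The state is a dict: "time_s": time; "q": joint angles; "qvel": joint speeds; "joint_efforts": joint torques, N m; "position": TCP position; "tool_rot": TCP orientation; "ft_force": force on the tool from outside, world axes, zero at the start; "wrist_torque": the same for the moment, N m; "grip_width": finger opening in m; "gripper_force": force on a finger pad.
Only numpy, scipy, OpenCV 4.12 (cv2) and the standard library are available. Lean on these libraries where they do the work, as an engineer would, in place of code of your own. Each camera call takes 0.05 s, during which the arm holds its last target. There are 200 camera calls.

TASK

Two rollers from the tube mixer lie on the dark test plate for the rolling check: one is straight, the other is bent in the middle and would only rock. Roll the straight roller across the plate, pushing it without lifting it, until it drops into the metal gutter along the plate's far edge and lies still there. Put the bent roller into the red reject tray, lying flat on the tray's floor, and let go of it.

Things in the scene. Friction and masses are not known exactly. Their poses are not given: they have to be found in the camera images.
- roller_straight: Straight white roller, 26 mm diameter, 126 mm long with a thin steel stub (8 mm) at each end; blue bands; 120 g. Origin mid-length on its axis; y along its length (x, z turn as it rolls). Starts on the plate's flat, near part, left or right half, axis 35 mm above bench, within 6 degrees of the plate's y. Rolls when pushed at its side, e.g. by two fingertips set apart along its length.
- roller_bent: Like the straight roller (26 mm diameter, 123 mm over all, 120 g) but bent 24 degrees in the middle; lies flat as a wide V. Origin at the bend, on the axis, 35 mm above bench at the start; z up, y lengthwise, both ends bent 13 mm towards +x. Starts on the plate's flat in the other half, y within 9 degrees of the plate's y. Grip it across the middle, along its x, from above.
- test_plate: Fixed dark stone plate, 250 (x) x 320 mm (y). Origin under its centre on the bench; x away from the robot (within 15 degrees), y left. Flat top 22 mm above bench, x -125 to +75 mm. Then a metal gutter along y: x +75 to +107 mm, floor 16 mm above bench, closed at y = +-152 mm; then a lip 34 mm high to x +125. A roller in it has its axis near x +91 mm, 29 mm above bench.
- reject_tray: Red open tray, fixed to the bench on the right of the plate, nearer or farther than a grey tray of the same size (not used): 120 mm along its x, 190 mm along its y, 30 mm high, walls and floor 4 mm thick. Origin under its centre, on the bench; x away from the robot, turned by up to 12 degrees.
Not all that is in view belongs to the job. What is shaped like the roller_straight but brown is not meant.

How it is judged (in metres and radians):
On the way:
1. the straight roller rolls over the flat of the plate (turning as it travels) (angular speed of roller_straight above 0.5 rad/s and linear speed of roller_straight above 0.01 m/s and x of roller_straight in the frame of test_plate between -0.12 and 0.08 m and z of roller_straight in the frame of test_plate below 0.042 m), for 0.25 s.
At the end, for the whole second after the job is handed in: The straight roller lies still in the gutter (its axis within 10 mm of the gutter's middle, down on the gutter floor, parallel to it within 10 degrees); the bent roller lies still and level (within 10 degrees) on the floor of the red tray, wholly inside its walls (x of roller_straight in the frame of test_plate between 0.081 and 0.101 m and z of roller_straight in the frame of test_plate between 0.024 and 0.033 m and angle between the y axis of roller_straight and the y axis of test_plate, either way round below 0.175 rad and linear speed of each of roller_straight, roller_bent below 0.02 m/s and x of roller_bent in the frame of reject_tray between -0.055 and 0.055 m and y of roller_bent in the frame of reject_tray between -0.09 and 0.09 m and z of roller_bent in the frame of reject_tray below 0.03 m and angle between roller_bent's own y axis and vertical between 1.39 and 1.75 rad); the robot touches nothing.
It fails at once if the straight roller is lifted off the test plate (more than 20 mm) (z of roller_straight in the frame of test_plate above 0.055 m).
It fails at once if the straight roller falls off the test plate (z of roller_straight in the frame of test_plate below 0.02 m).
It also fails if it takes over 48 s, if anything falls off the work surface, if the arm or the gripper's body presses on something with over 40 N, if the wrist force passes 120 N, or if a joint passes its speed limit or range.

## Working session

There is one attempt and no reset: what is moved stays moved. The work goes in short steps, Python scripts to look and compute and a shell command to move; the robot and the scene stay as the last step left them, time stands still between calls to the robot, and variables do not carry over. Pictures are saved under pics/ and viewed, at most 10 in all, crops included, and the job is handed in when it is done.

```bash
mkdir -p pics
cat > h.py <<'E'
import numpy as np, cv2
from rig import observe, optics, job, env
def snap(n,f):
    im=optics.get_image(n); cv2.imwrite('pics/'+f,im['pixels'][:,:,::-1]); 
    np.savez('pics/'+f+'.npz',**{k:np.array(v) for k,v in im.items()}); return im
def load(f): return dict(np.load('pics/'+f+'.npz'))
def ray(im,uv,z):
    p=cv2.undistortPoints(np.array(uv,float).reshape(-1,1,2),im['mtx'],im['dist_coeffs']).reshape(-1,2)
    R=cv2.Rodrigues(np.array(im['rvec'],float))[0]; t=np.array(im['tvec'],float).reshape(3)
    c=-R.T@t; d=np.c_[p,np.ones(len(p))]@R
    return c+d*((z-c[2])/d[:,2])[:,None]
def proj(im,P): return cv2.projectPoints(np.array(P,float).reshape(-1,1,3),im['rvec'],im['tvec'],im['mtx'],im['dist_coeffs'])[0].reshape(-1,2)
E
python3 - <<'E'
from h import *
snap('top','top1.png'); snap('scene','scene1.png')
s=observe(); print(s['time_s'],s['position'],s['tool_rot'],s['grip_width'],env.tcp_to_grasp)
E
```

```text
0.1 [0.21342846 0.5066159  0.23076662] [[-9.21526426e-01  3.88314952e-01 -7.38338033e-04]
 [ 3.88315569e-01  9.21525815e-01 -1.09175131e-03]
 [ 2.56454200e-04 -1.29278583e-03 -9.99999131e-01]] 0.08553326522051044 0.0187
```

View pics/top1.png

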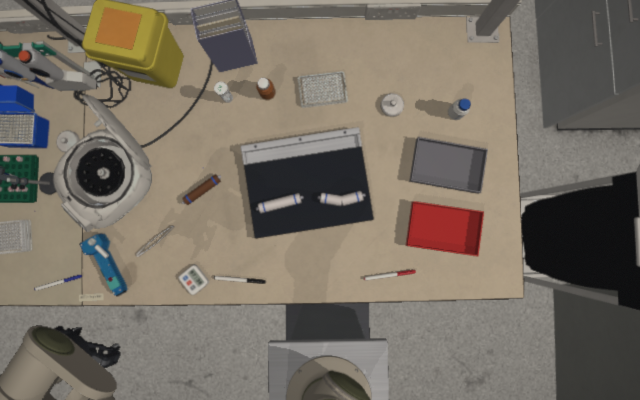

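View pics/scene1.png

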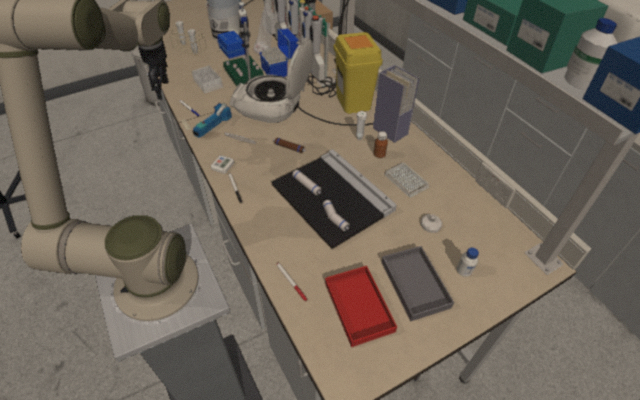

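The top view shows the dark plate around (307,185) and its gutter along the upper edge. Three things are roller-shaped:
- **White, straight, (279,203):** fits `roller_straight`.
- **White, V-shaped, (342,199):** fits `roller_bent`.
- **Brown, (200,189):** the decoy, off the plate.

The red tray is at (445,228), nearer than the grey one at (448,165). I'll confirm these in one enlarged crop.

Run:
```python
import cv2
a=cv2.imread('pics/top1.png')[120:265,180:380]
cv2.imwrite('pics/crop1.png',cv2.resize(a,None,fx=4,fy=4,interpolation=cv2.INTER_CUBIC))
```

```text
(no output)
```

View pics/crop1.png

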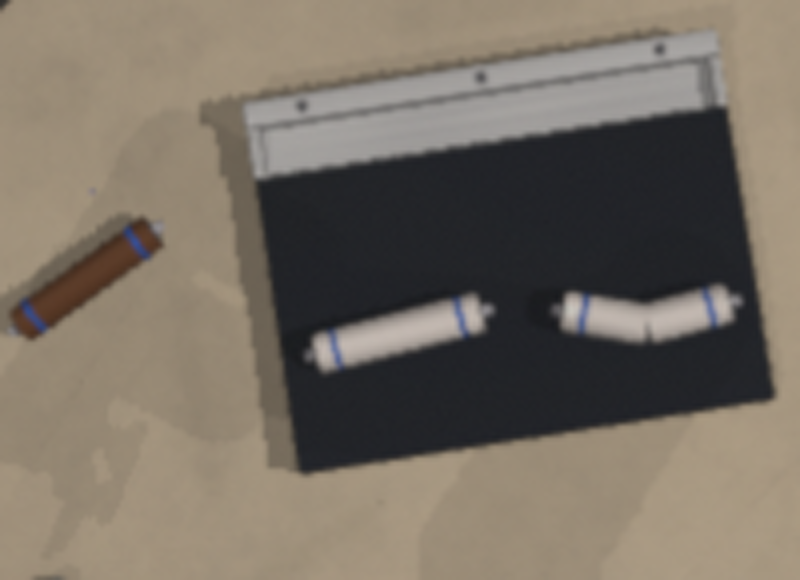

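The crop confirms it. The straight roller runs from (308,355) to (492,311) in crop pixels. The bent one has its tips at (557,310) and (740,300), with the bend at (648,316). The brown one lies off the plate.

```bash
cat > m1.py <<'E'
from h import *
im=load('top1.png'); c=lambda *p:np.array(p,float)/4+[180,120]-0.375
deg=lambda v:np.degrees(np.arctan2(v[1],v[0]))
S=ray(im,c((308,355),(492,311)),.035); print('S',S.mean(0),np.linalg.norm(S[0]-S[1]),'ydir',deg(S[0]-S[1])-90)
B=ray(im,c((557,310),(740,300),(648,316)),.035); print('B tips,bend',B,np.linalg.norm(B[0]-B[1]),'ydir',deg(B[0]-B[1])-90)
P=ray(im,c((302,472),(774,398),(260,180),(726,107)),.022); print('P',P)
print('sizes',np.linalg.norm(P[0]-P[1]),np.linalg.norm(P[2]-P[3]),np.linalg.norm(P[0]-P[2]),np.linalg.norm(P[1]-P[3]),'yaw',deg(P[0]-P[1])-90,deg(P[2]-P[3])-90,deg(P[2]-P[0]),deg(P[3]-P[1]))
ux=(P[2]-P[0]+P[3]-P[1]);ux/=np.linalg.norm(ux); print('plate centre',P.mean(0)+.025*ux)
px=im['pixels'].astype(int); m=((px[...,0]>110)&(px[...,1]<70)&(px[...,2]<80)).astype(np.uint8)
cs,_=cv2.findContours(m,0,2); k=max(cs,key=cv2.contourArea); q=cv2.boxPoints(cv2.minAreaRect(k)); print(q)
T=ray(im,q,.03); print('T',T,T.mean(0),[np.linalg.norm(T[i]-T[i-1]) for i in range(4)],[deg(T[i]-T[i-1]) for i in range(4)])
E
python3 m1.py
```

```text
S [0.51910186 0.11852126 0.035     ] 0.12432739592006146 ydir 12.378264998816846
B tips,bend [[ 0.53226682  0.01510578  0.035     ]
 [ 0.53653585 -0.1051577   0.035     ]
 [ 0.52717506 -0.0445305   0.035     ]] 0.1203392188114098 ydir 2.0329919351914043
P [[ 0.42900472  0.18586049  0.022     ]
 [ 0.47206419 -0.1270985   0.022     ]
 [ 0.62396625  0.21219295  0.022     ]
 [ 0.66684433 -0.10010635  0.022     ]]
sizes 0.3159073411136121 0.3152290975976467 0.19673178934984342 0.19664149890697638 yaw 7.834036591726132 7.8177183520085975 7.692100232817991 7.889659946640642
plate centre [0.57273911 0.04610108 0.022     ]
[[406.79996 245.39998]
 [413.09995 201.29997]
 [480.15994 210.87996]
 [473.85995 254.97997]]
T [[ 0.4013136  -0.21303462  0.03      ]
 [ 0.51677602 -0.23307269  0.03      ]
 [ 0.48791492 -0.4105667   0.03      ]
 [ 0.37229952 -0.38947188  0.03      ]] [ 0.44457602 -0.31153647  0.03      ] [np.float64(0.1788069434827073), np.float64(0.11718829134366276), np.float64(0.17982515112807582), np.float64(0.1175240939172329)] [np.float64(80.66162013298137), np.float64(-9.845408142492534), np.float64(-99.23564924404523), np.float64(169.6597367106)]
```

```bash
python3 -m jog '[[0,0,-0.178,0,0,0,100],[0,0,-0.178,0,0,0,100],[0,0,-0.178,0,0,0,100]]'; python3 -m jog '[[0,0,0,-0.0254,-0.0532,0,100],[0,0,0,-0.0254,-0.0532,0,100],[0,0,0,-0.0254,-0.0532,0,100],[0,0,0,-0.0254,-0.0532,0,100],[0,0,0,-0.0254,-0.0532,0,100],[0,0,0,-0.0254,-0.0532,0,100],[0,0,0,-0.0254,-0.0532,0,100],[0,0,0,-0.0254,-0.0532,0,100],[0,0,0,0,0,0,100]]'
python3 - <<'E'
from h import *
snap('wrist','w1.png'); s=observe(); print(s['position'],s['tool_rot'][:, 1])
im=load('w1.png'); print(proj(im,[[.519,.1185,.035],[.525,-.0445,.035]]))
E
```

```text
time_s: 0.48
position: [0.2135, 0.5067, 0.2309]
tool_rot: [[-0.99, -0.141, -0.001], [-0.141, 0.99, -0.001], [0.001, -0.001, -1.0]]
ft_force: [-0.3, -0.8, -0.7]
grip_width: 0.0851
gripper_force: 0.0
time_s: 1.6
position: [0.4738, 0.1095, 0.2307]
tool_rot: [[-0.992, -0.13, -0.001], [-0.13, 0.992, -0.0], [0.001, -0.0, -1.0]]
ft_force: [0.1, 0.7, 0.2]
grip_width: 0.0855
gripper_force: 0.0
[0.47265874 0.11125999 0.23076442] [-1.31738764e-01  9.91284417e-01  3.21591209e-04]
[[317.1160758  211.19851284]
 [187.71717404 199.52697023]]
```

View pics/w1.png

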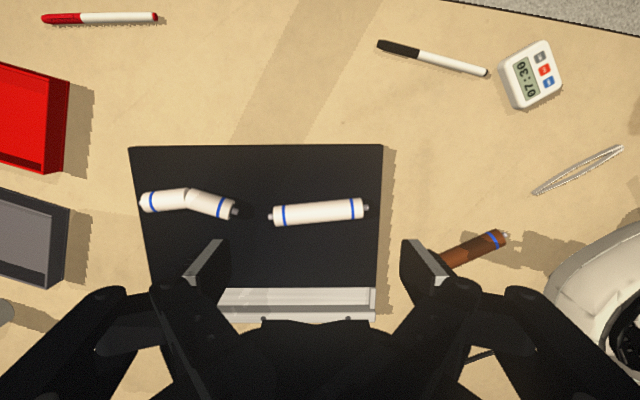

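The wrist view shows the straight roller with its stub tips at (268,216) and (368,207), and the bend of the other at (187,200). Both are within 2 px of the prediction. Next I'll refine the plate and roller angles from this view.

Run:
```python
from h import *
im=load('w1.png'); deg=lambda v:np.degrees(np.arctan2(v[1],v[0]))
S=ray(im,[(368,207),(268,216)],.035); B=ray(im,[(235,211),(140,203),(187,200)],.035)
P=ray(im,[(382,145),(130,147)],.022)
print('S',S.mean(0),np.linalg.norm(S[0]-S[1]),deg(S[0]-S[1])-90)
print('B',B,deg(B[0]-B[1])-90); print('P',P,np.linalg.norm(P[0]-P[1]),deg(P[0]-P[1])-90)
a=np.radians(deg(P[0]-P[1])-90);R=np.array([[np.cos(a),-np.sin(a)],[np.sin(a),np.cos(a)]])
c=P.mean(0)[:2]+R@[.125,0];print('plate c',c)
for n,p in(('S0',S[0]),('S1',S[1]),('B',B[2]),('tcp',observe()['position'])): print(n,R.T@(p[:2]-c))
```

```text
S [0.51933209 0.11939529 0.035     ] 0.1268236779397148 12.893164703636984
B [[ 0.53230745  0.0155501   0.035     ]
 [ 0.5376237  -0.10528106  0.035     ]
 [ 0.52574105 -0.04539683  0.035     ]] 2.519237519154757
P [[ 0.42777748  0.18715316  0.022     ]
 [ 0.47035362 -0.12370532  0.022     ]] 0.31376061749177536 7.798882587411612
plate c [0.57290936 0.04868595]
S0 [-0.04911736  0.14048691]
S1 [-0.03785607  0.01416419]
B [-0.0594987 -0.086812 ]
tcp [-0.09083229  0.0755989 ]
```

```bash
python3 -m jog '[[0,0,0.025,0,0,0.05,100],[0,0,0.025,0,0,0.05,100],[0,0,0,0,0,0.05,100],[0,0,0,0,0,0.04,100],[0,0,0,0,0,0.022,100],[0,0,0,0,0,0,100]]'; python3 -m jog '[[0,0,0,-0.006,0,0,100],[0,0,0,-0.006,0,0,100],[0,0,0,-0.003,0,0,100],[0,0,0,-0.003,0,0,100],[0,0,0,-0.003,0,0,100],[0,0,0,-0.003,0,0,100],[0,0,0,-0.003,0,0,100],[0,0,0,-0.003,0,0,100],[0,0,0,0,0,0,100]]'
python3 - <<'E'
from h import *
snap('wrist','w2.png')
E
```

```text
time_s: 2.4
position: [0.4709, 0.1136, 0.0184]
tool_rot: [[-0.996, -0.087, -0.003], [-0.087, 0.996, 0.0], [0.003, 0.0, -1.0]]
ft_force: [0.3, 1.2, 0.5]
grip_width: 0.0851
gripper_force: 0.0
time_s: 3.52
position: [0.5024, 0.115, 0.0193]
tool_rot: [[-0.996, -0.085, 0.0], [-0.085, 0.996, -0.0], [-0.0, -0.0, -1.0]]
ft_force: [-0.0, 0.4, 0.2]
grip_width: 0.0853
gripper_force: 0.0
```

View pics/w2.png

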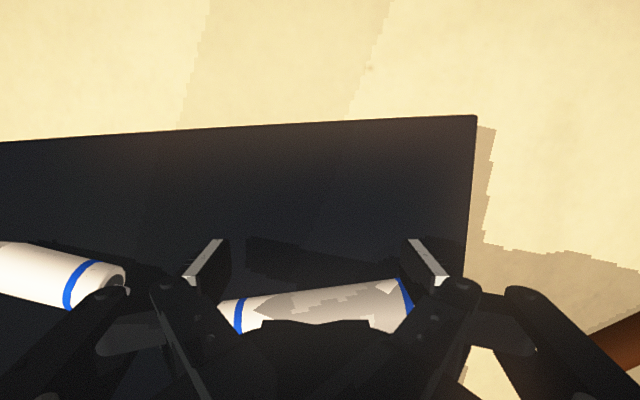

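The fingertips are at (205,265) and (425,265), just behind the roller, whose edge shows at (320,300). The left finger is at or near contact. I'll keep pushing.

```bash
python3 -m jog '[[0,0,0,-0.003,0,0,100],[0,0,0,-0.003,0,0,100],[0,0,0,-0.003,0,0,100],[0,0,0,-0.003,0,0,100],[0,0,0,-0.003,0,0,100],[0,0,0,-0.003,0,0,100],[0,0,0,-0.003,0,0,100],[0,0,0,-0.003,0,0,100],[0,0,0,-0.003,0,0,100],[0,0,0,-0.003,0,0,100]]'; python3 -m jog '[[0,0,0,-0.003,0,0,100],[0,0,0,-0.003,0,0,100],[0,0,0,-0.003,0,0,100],[0,0,0,-0.003,0,0,100],[0,0,0,-0.003,0,0,100],[0,0,0,0,0,0,100]]'
python3 - <<'E'
from h import *
a=snap('wrist','w3.png')['pixels']; t=snap('top','top2.png')['pixels'][110:270,200:420]; s=snap('scene','scene2.png')['pixels'][120:260,240:430]
r=lambda x:cv2.resize(x,(400,290),interpolation=cv2.INTER_CUBIC)
cv2.imwrite('pics/mix3.png',np.vstack([np.hstack([r(t),r(s)]),np.hstack([r(a),r(a)])])[:,:,::-1])
E
```

```text
time_s: 4.82
position: [0.5322, 0.1176, 0.0193]
tool_rot: [[-0.996, -0.085, -0.0], [-0.085, 0.996, -0.0], [0.0, -0.0, -1.0]]
ft_force: [0.2, -0.5, 0.0]
grip_width: 0.0851
gripper_force: 0.1
time_s: 5.58
position: [0.5472, 0.1189, 0.0193]
tool_rot: [[-0.996, -0.085, 0.0], [-0.085, 0.996, -0.0], [-0.0, -0.0, -1.0]]
ft_force: [-0.4, -0.3, 0.3]
grip_width: 0.0858
gripper_force: 0.0
```

View pics/mix3.png

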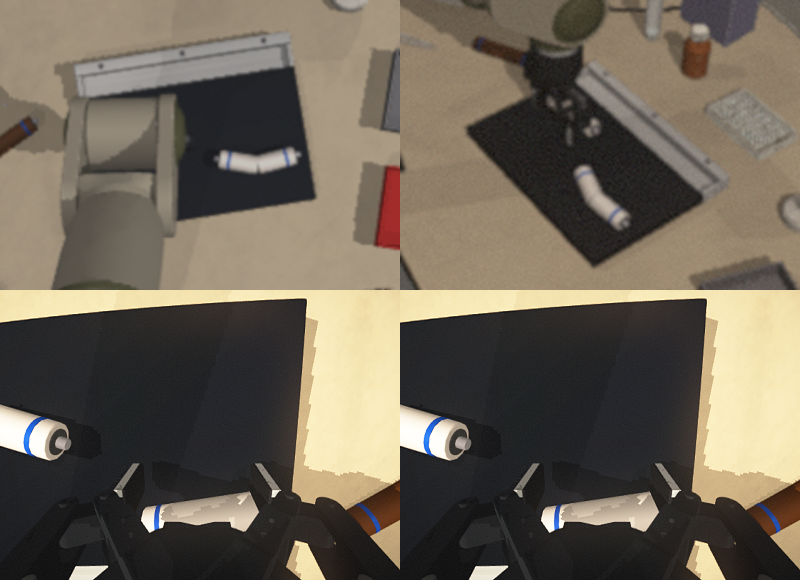

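The roller is rolling, but it keeps its angle (about 5° to the plate) and drifts to +y, towards the gutter's end wall. I'll back off, raise the arm and measure it. Then I'll square it on the plate with a light pinch, without lifting it.

```bash
python3 -m jog '[[0,0,0,0.02,0,0,100],[0,0,0,0.02,0,-0.04,100],[0,0,0,0,0,-0.06,100],[0,0,0,0,0,-0.06,100],[0,0,0,0,0,-0.04,100],[0,0,0,0,0,0,100],[0,0,0,0,0,0,100]]'
python3 - <<'E'
from h import *
snap('wrist','w4.png')
E
```

```text
time_s: 6.6
position: [0.5066, 0.1155, 0.2183]
tool_rot: [[-0.996, -0.085, -0.002], [-0.085, 0.996, -0.0], [0.002, 0.0, -1.0]]
ft_force: [-0.3, -0.0, -0.3]
grip_width: 0.0856
gripper_force: 0.0
```

View pics/w4.png

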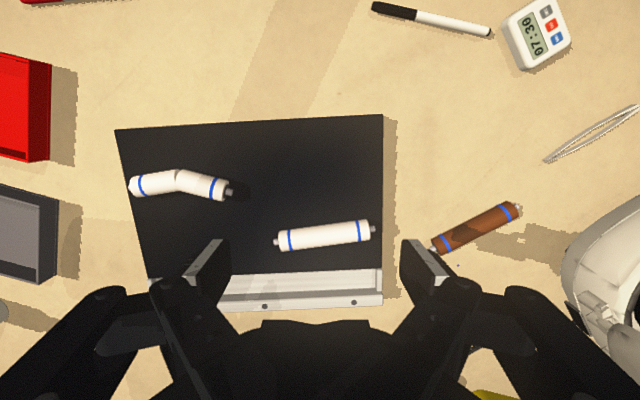

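The roller now lies with its stub tips at (274,242) and (375,230), well short of the gutter edge near row 270. It's still tilted, and close to the plate's left side.

Run:
```python
from h import *
im=load('w4.png'); deg=lambda v:np.degrees(np.arctan2(v[1],v[0]))
S=ray(im,[(375.5,229.5),(274,242)],.035)
P=ray(im,[(382,115),(115,129.5)],.022); G=ray(im,[(382,267),(382,269)],.022)
print('S',S,S.mean(0),np.linalg.norm(S[0]-S[1]),deg(S[0]-S[1])-90)
print('P',P,np.linalg.norm(P[0]-P[1]),deg(P[0]-P[1])-90)
a=np.radians(7.8);R=np.array([[np.cos(a),-np.sin(a)],[np.sin(a),np.cos(a)]])
c=P.mean(0)[:2]+R@[.125,0];print('plate c',c)
for c in (c,np.array([.5728,.0475])):
  for p in S: print(R.T@(p[:2]-c))
s=observe();Rt=s['tool_rot'];d=S.mean(0)-s['position'];print('tool shift to S',Rt.T@[d[0],d[1],0], s['position'],deg(Rt[:,1])-90)
```

```text
S [[0.56549949 0.19623042 0.035     ]
 [0.59300261 0.07167951 0.035     ]] [0.57925105 0.13395496 0.035     ] 0.12755136773283796 12.452134833565609
P [[ 0.42890516  0.18724072  0.022     ]
 [ 0.47118547 -0.1259641   0.022     ]] 0.31604570344383026 7.688026949736255
plate c [0.57388879 0.04760276]
[0.0118594 0.1483911]
[0.02220457 0.02125995]
[0.01295207 0.14834514]
[0.02329723 0.02121399]
tool shift to S [-0.07404993  0.01223741 -0.00019559] [0.5065098  0.11546456 0.21796977] 4.8783948836597375
```

```bash
python3 -m jog '[[0,0,0,-0.037,0.006,0,100],[0,0,0,-0.037,0.006,0,100],[0,0,0.18,0,0,0,100],[0,0,0.18,0,0,0,100],[0,0,0.18,0,0,0,100],[0,0,0.18,0,0,0,100],[0,0,0.18,0,0,0,100],[0,0,0.18,0,0,0,100],[0,0,0.18,0,0,0,100],[0,0,0.18,0,0,0,100]]'; python3 -m jog '[[0,0,0,0,0,0.05,100],[0,0,0,0,0,0.05,100],[0,0,0,0,0,0.03,100],[0,0,0,0,0,0,100]]'
python3 - <<'E'
from h import *
s=observe();Rt=s['tool_rot'];d=np.array([.57925,.13395,0])-s['position'];print(Rt.T@[d[0],d[1],0],s['position'],np.degrees(np.arctan2(Rt[1,1],Rt[0,1])),s['q'])
E
```

```text
time_s: 7.9
position: [0.5794, 0.1337, 0.2175]
tool_rot: [[-0.208, 0.978, -0.003], [0.978, 0.208, -0.0], [0.001, -0.003, -1.0]]
ft_force: [0.5, -0.7, 0.0]
grip_width: 0.0854
gripper_force: 0.0
time_s: 8.4
position: [0.5782, 0.1336, 0.0862]
tool_rot: [[-0.214, 0.977, -0.007], [0.977, 0.214, -0.0], [0.001, -0.007, -1.0]]
ft_force: [-0.1, 0.5, 1.0]
grip_width: 0.0858
gripper_force: 0.0
[ 8.99416577e-05  1.12979405e-03 -7.84627948e-06] [0.57816567 0.13362012 0.08616136] 12.370066047557279 [ 1.59220194e+00  3.40301573e+01  7.89055632e+01  9.28978087e-04
  6.74757974e+01 -1.07779487e+01]
```

```bash
python3 -m jog '[[0,0,0,0,0.001,0.04,100],[0,0,0,0,0,0.02,100],[0,0,0,0,0,0,60],[0,0,0,0,0,0,40],[0,0,0,0,0,0,30],[0,0,0,0,0,0,25],[0,0,0,0,0,0,25],[0,0,0,0,0,0,25]]' 20
```

```text
time_s: 9.4
position: [0.5813, 0.134, 0.0305]
tool_rot: [[-0.214, 0.977, 0.002], [0.977, 0.214, 0.0], [-0.0, 0.002, -1.0]]
ft_force: [-1.6, 0.1, 7.0]
grip_width: 0.025
gripper_force: 21.9
```

```bash
python3 -m jog '[[0,0,0,0,0,0,45],[0,0,0,0,0,0,45],[0,0,0,0,0,0.003,45],[0,0,0,0,0,0.003,45],[0,0,0,0,0,0,45]]' 20
```

```text
time_s: 10.02
position: [0.5807, 0.1339, 0.0229]
tool_rot: [[-0.214, 0.977, -0.001], [0.977, 0.214, -0.0], [0.0, -0.001, -1.0]]
ft_force: [0.5, -0.5, -0.2]
grip_width: 0.0383
gripper_force: 0.0
```

```bash
python3 -m jog '[[0,0,0,0,0,0,36],[0,0,0,0,0,0,32],[0,0,0,0,0,0,28],[0,0,0,0,0,0,25],[0,0,0,0,0,0,25]]' 20
```

```text
time_s: 10.65
position: [0.5809, 0.134, 0.0235]
tool_rot: [[-0.214, 0.977, 0.0], [0.977, 0.214, -0.0], [-0.0, 0.0, -1.0]]
ft_force: [-0.9, 1.0, 2.3]
grip_width: 0.0251
gripper_force: 19.7
```

```bash
python3 -m jog '[[0,0,0.041,-0.003,0,0,25],[0,0,0.041,-0.005,0,0,25],[0,0,0,-0.006,0,0,25],[0,0,0,-0.006,0,0,25],[0,0,0,0,0,0,25],[0,0,0,0,0,0,25]]'; python3 -m jog '[[0,0,0,0,0,0,40],[0,0,0,0,0,0,50],[0,0,0,0,0,-0.002,100],[0,0,0,0,0,0,100],[0,0,0,0,0,0,100]]'
python3 - <<'E'
from h import *
a=snap('wrist','w5.png')['pixels']; t=snap('top','top3.png')['pixels'][110:270,200:420]; s=snap('scene','scene3.png')['pixels'][120:260,240:430]
r=lambda x:cv2.resize(x,(400,290),interpolation=cv2.INTER_CUBIC)
cv2.imwrite('pics/mix5.png',np.hstack([r(s),r(a)])[:,:,::-1])
E
```

```text
time_s: 11.4
position: [0.5842, 0.1136, 0.0235]
tool_rot: [[-0.133, 0.991, 0.001], [0.991, 0.133, -0.001], [-0.001, 0.0, -1.0]]
ft_force: [0.3, -2.4, 3.6]
grip_width: 0.0253
gripper_force: 19.9
time_s: 12.02
position: [0.584, 0.1142, 0.0253]
tool_rot: [[-0.134, 0.991, 0.0], [0.991, 0.134, 0.0], [0.0, 0.0, -1.0]]
ft_force: [0.2, 0.5, -0.4]
grip_width: 0.0851
gripper_force: 0.0
```

View pics/mix5.png

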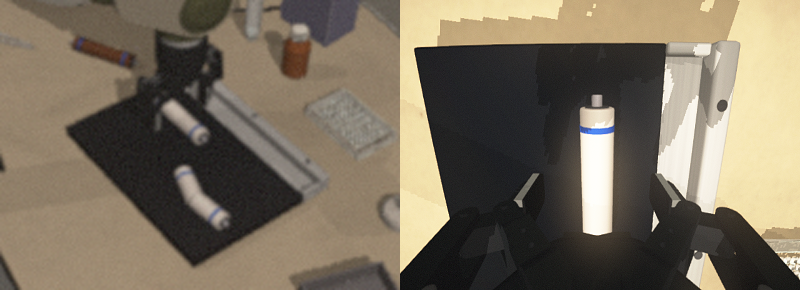

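The roller is square to the gutter, centred between the open fingers, and its near end is clear of the end wall. Moving along tool +y (plate +x) now lets the rear finger roll it forward.

```bash
python3 -m jog '[[0,0,0,0,0.008,0,100],[0,0,0,0,0.008,0,100],[0,0,0,0,0.008,0,100],[0,0,0,0,0.004,0,100],[0,0,0,0,0.004,0,100],[0,0,0,0,0.004,0,100],[0,0,0,0,0.004,0,100],[0,0,0,0,0.004,0,100],[0,0,0,0,0.004,0,100],[0,0,0,0,0.004,0,100]]'; python3 -m jog '[[0,0,0,0,0.004,0,100],[0,0,0,0,0.004,0,100],[0,0,0,0,0.004,0,100],[0,0,0,0,0.004,0,100],[0,0,0,0,0.004,0,100],[0,0,0,0,0.004,0,100],[0,0,0,0,0.004,0,100],[0,0,0,0,0.004,0,100],[0,0,0,0,0.004,0,100],[0,0,0,0,0,0,100]]'
python3 - <<'E'
from h import *
a=snap('wrist','w6.png')['pixels']; s=snap('scene','scene4.png')['pixels'][120:260,240:430]
r=lambda x:cv2.resize(x,(400,290),interpolation=cv2.INTER_CUBIC)
cv2.imwrite('pics/mix6.png',np.hstack([r(s),r(a)])[:,:,::-1])
E
```

```text
time_s: 13.42
position: [0.6357, 0.1212, 0.0253]
tool_rot: [[-0.134, 0.991, -0.0], [0.991, 0.134, -0.0], [-0.0, -0.0, -1.0]]
ft_force: [-0.3, -0.8, 0.6]
grip_width: 0.0853
gripper_force: 0.3
time_s: 14.68
position: [0.6714, 0.1259, 0.0252]
tool_rot: [[-0.134, 0.991, 0.0], [0.991, 0.134, 0.0], [-0.0, 0.0, -1.0]]
ft_force: [-0.2, 0.0, -0.4]
grip_width: 0.0851
gripper_force: 0.0
```

View pics/mix6.png

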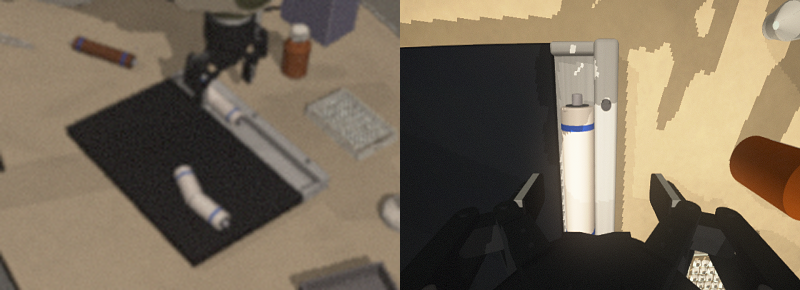

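The straight roller has dropped into the gutter; its stub shows at (577,100) and its band at (577,127) in the right-hand view. Now I'll go up and over to the bent roller.

```bash
python3 -m jog '[[0,0,0,0,0,-0.05,100],[0,0,0.048,0,0,-0.05,100],[0,0,0.047,0,0,-0.05,100],[0,0,0,-0.0412,-0.0383,0,100],[0,0,0,-0.0412,-0.0383,0,100],[0,0,0,-0.0412,-0.0383,0,100],[0,0,0,-0.0412,-0.0383,0,100],[0,0,0,0,0,0,100],[0,0,0,0,0,0,100]]'
python3 - <<'E'
from h import *
im=snap('wrist','w7.png'); s=observe();Rt=s['tool_rot'];print(s['time_s'],s['position'],np.degrees(np.arctan2(Rt[1,1],Rt[0,1])),'err',Rt.T@([.525,-.045,0]-s['position']*[1,1,0]))
snap('top','top4.png'); print(proj(im,[[.5257,-.0454,.035]]))
E
```

```text
time_s: 15.9
position: [0.5248, -0.0446, 0.1756]
tool_rot: [[-0.039, 0.999, 0.001], [0.999, 0.039, -0.0], [-0.0, 0.001, -1.0]]
ft_force: [-0.2, 1.1, -0.1]
grip_width: 0.0849
gripper_force: 0.0
15.95 [ 0.52500559 -0.04421461  0.17542665] 2.2660379695755464 err [-7.84550939e-04 -3.66374135e-05 -2.47211471e-08]
[[315.39338915 186.94513345]]
```

View pics/w7.png

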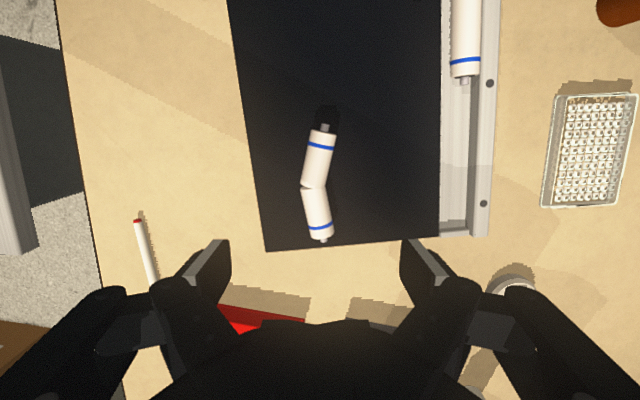

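The bend is at (313,187), 2 px from the prediction, and the straight roller lies in the gutter at (465,40). I'll descend and grip.

```bash
python3 -m jog '[[0,0,0,0,0,0.05,100],[0,0,0,0,0,0.05,100],[0,0,0,0,0,0.04,100],[0,0,0,0,0,0.016,100],[0,0,0,0,0,0,60],[0,0,0,0,0,0,40],[0,0,0,0,0,0,20],[0,0,0,0,0,0,10],[0,0,0,0,0,0,10]]' 40
```

```text
time_s: 17.12
position: [0.5251, -0.0448, 0.0219]
tool_rot: [[-0.04, 0.999, 0.003], [0.999, 0.04, -0.001], [-0.001, 0.003, -1.0]]
ft_force: [-5.6, 0.9, 18.7]
grip_width: 0.0259
gripper_force: 41.4
```

```bash
python3 -m jog '[[0,0,0,0,0,-0.02,10],[0,0,0,0,0,-0.05,10],[0,0,0,0,0,-0.05,10],[0,0,0.105,0,0,0,10],[0,0,0.105,0,0,0,10],[0,0,0,0,0,0,10]]'
python3 - <<'E'
from h import *
s=observe();Rt=s['tool_rot'];print(s['time_s'],s['position'],s['grip_width'],s['gripper_force'],np.degrees(np.arctan2(Rt[1,1],Rt[0,1])),'to tray',Rt.T@([.441,-.314,0]-s['position']*[1,1,0]))
E
```

```text
time_s: 17.88
position: [0.5245, -0.0446, 0.14]
tool_rot: [[0.169, 0.986, 0.001], [0.986, -0.169, -0.0], [-0.0, 0.001, -1.0]]
ft_force: [0.2, 0.0, -1.5]
grip_width: 0.0255
gripper_force: 38.5
17.875 [ 0.52453109 -0.04461603  0.14003405] 0.02550557479802912 38.52061226963997 -9.737870948673573 to tray [-2.79631180e-01 -3.67637057e-02  4.90616143e-06]
```

```bash
python3 -m jog '[[0,0,0,-0.0466,-0.0061,0,10],[0,0,0,-0.0466,-0.0061,0,10],[0,0,0,-0.0466,-0.0061,0,10],[0,0,0,-0.0466,-0.0061,0,10],[0,0,0,-0.0466,-0.0061,0,10],[0,0,0,-0.0466,-0.0061,0,10],[0,0,0,0,0,0,10]]'
cat > fit.py <<'E'
from h import *
from scipy.optimize import minimize
ims=[load('top1.png'),load('scene1.png')]
def red(im):
    h=cv2.cvtColor(im['pixels'],cv2.COLOR_RGB2HSV); m=(((h[...,0]<5)|(h[...,0]>174))&(h[...,1]>150)&(h[...,2]>40)).astype(np.uint8)
    n,l,st,_=cv2.connectedComponentsWithStats(m); return (l==1+np.argmax(st[1:,4])).astype(np.uint8)
M=[red(i) for i in ims]
def cost(p):
    a=p[2]; R=np.array([[np.cos(a),-np.sin(a)],[np.sin(a),np.cos(a)]]); t=0
    for im,m in zip(ims,M):
        c=np.array([[x,y,z] for x in(-.06,.06) for y in(-.095,.095) for z in(0,.03)]); c[:,:2]=c[:,:2]@R.T+p[:2]
        big=np.zeros((1600,2560),np.uint8); cv2.fillConvexPoly(big,cv2.convexHull((proj(im,c)*4+2).astype(np.int32)),1)
        f=cv2.resize(big.astype(np.float32),(640,400),interpolation=cv2.INTER_AREA); t+=np.abs(f-m).sum()/m.sum()
    return t
p0=np.array([.4446,-.314,-.166])
r=minimize(cost,p0,method='Nelder-Mead',options=dict(initial_simplex=[p0,p0+[.006,0,0],p0+[0,.006,0],p0+[0,0,.04]],maxiter=150))
print(r.x,np.degrees(r.x[2]),r.fun,[m.sum() for m in M])
s=observe();Rt=s['tool_rot'];print(s['time_s'],s['position'],s['grip_width'],'to tray',Rt.T@(np.r_[r.x[:2],0]-s['position']*[1,1,0]))
E
python3 fit.py
```

```text
time_s: 18.75
position: [0.44, -0.3166, 0.1394]
tool_rot: [[0.172, 0.985, 0.0], [0.985, -0.172, -0.001], [-0.001, 0.0, -1.0]]
ft_force: [0.1, 0.5, -0.8]
grip_width: 0.0255
gripper_force: 38.5
[ 0.444304   -0.31685347 -0.18093849] -10.367011684712487 0.12521185962685966 [np.uint64(3197), np.uint64(3369)]
18.75 [ 0.44000052 -0.3166108   0.13938368] 0.025490405951296834 to tray [4.99820641e-04 4.28123777e-03 1.36226587e-06]
```

The tray fit gives (0.444, -0.317) at -10.4°, so the roller is well centred over it. Lowering, releasing and retreating.

```bash
python3 -m jog '[[0,0,0,0,0,0.05,10],[0,0,0,0,0,0.05,10],[0,0,0,0,0,0.02,10],[0,0,0,0,0,0.008,10],[0,0,0,0,0,0.004,10],[0,0,0,0,0,0,10],[0,0,0,0,0,0,10]]'
```

```text
time_s: 19.62
position: [0.4412, -0.3142, 0.0081]
tool_rot: [[0.17, 0.985, 0.001], [0.985, -0.17, -0.001], [-0.001, 0.001, -1.0]]
ft_force: [-0.2, 0.6, -1.1]
grip_width: 0.0255
gripper_force: 38.5
```

```bash
python3 -m jog '[[0,0,0,0,0,0.002,10],[0,0,0,0,0,0,30],[0,0,0,0,0,0,40],[0,0,0,0,0,0,50],[0,0,0,0,0,0,50],[0,0,0,0,0,-0.03,50],[0,0,0,0,0,-0.05,50],[0,0,0,0,0,-0.06,50],[0,0,0,0,0,0,50]]'; python3 -m jog '[[0,0,0,0,-0.05,-0.03,50],[0,0,0,0,-0.05,-0.02,50],[0,0,0,0.05,-0.02,-0.01,50],[0,0,0,0.06,0,0,50],[0,0,0,0,0,0,50]]'
python3 - <<'E'
from h import *
t=snap('top','top5.png'); sc=snap('scene','scene5.png'); w=snap('wrist','w8.png')
c=np.array([.5728,.0475]);deg=lambda v:np.degrees(np.arctan2(v[1],v[0]))
def rollers(n,im,z,ctr,yaw,hx,hy,ox=0):
    a=np.radians(yaw);R=np.array([[np.cos(a),-np.sin(a)],[np.sin(a),np.cos(a)]])
    q=np.array([[x+ox,y] for x,y in((-hx,-hy),(-hx,hy),(hx,hy),(hx,-hy))])@R.T+ctr
    mk=np.zeros((400,640),np.uint8);cv2.fillConvexPoly(mk,np.round(proj(im,np.c_[q,[z]*4])).astype(np.int32),1)
    h=cv2.cvtColor(im['pixels'],cv2.COLOR_RGB2HSV).astype(int)
    return mk.astype(bool),h,R
for n,im in(('top',t),('scene',sc)):
    mk,h,R=rollers(n,im,.017,np.array([.4443,-.3169]),-10.4,.056,.09)
    m=mk&(h[...,1]<90)&(h[...,2]>110); v,u=np.nonzero(m)
    if len(u)>20:
        p=ray(im,np.c_[u,v],.02)[:,:2]-[.4443,-.3169]; p=p@R; print(n,'bent in tray',len(u),p.mean(0),p.min(0),p.max(0))
    # warm-white body vs grey metal: print saturation stats in gutter
    mk,h,R=rollers(n,im,.03,c,7.8,.014,.148,.091)
    b=im['pixels'].astype(int); m=mk&(b[...,0]-b[...,2]>12)&(b[...,0]>130); v,u=np.nonzero(m)
    if len(u)>20:
        p=(ray(im,np.c_[u,v],.035)[:,:2]-c)@R; k=np.linalg.svd(p-p.mean(0))[2][0]; print(n,'gutter',len(u),p.mean(0),p.min(0),p.max(0),deg(k))
print(observe()['time_s'],observe()['position'])
E
```

```text
time_s: 20.75
position: [0.4422, -0.3153, 0.1496]
tool_rot: [[0.17, 0.985, 0.006], [0.985, -0.17, -0.007], [-0.006, 0.007, -1.0]]
ft_force: [-0.4, 0.1, -0.3]
grip_width: 0.0427
gripper_force: 0.0
time_s: 21.38
position: [0.3409, -0.182, 0.2048]
tool_rot: [[0.166, 0.986, -0.001], [0.986, -0.166, 0.001], [0.001, -0.001, -1.0]]
ft_force: [0.7, -0.7, -0.1]
grip_width: 0.043
gripper_force: 0.0
top bent in tray 388 [0.0008786 0.0019697] [-0.05713064 -0.05922872] [0.01689505 0.0652612 ]
top gutter 210 [0.09277098 0.06411142] [0.08157608 0.00918512] [0.10440323 0.11741329] 89.23690152283233
scene bent in tray 417 [0.00044358 0.00037627] [-0.01796049 -0.05941639] [0.0173338  0.06434765]
scene gutter 355 [ 0.08491492 -0.01331249] [ 0.07174854 -0.15129042] [0.10279402 0.1433819 ] -91.94878900006003
21.525 [ 0.34138544 -0.1856836   0.20488743]
```

Both checks agree. The bent roller spans y ±0.06 inside the red tray, and the straight one lies at plate x ≈ 0.092, parallel to the gutter.

```bash
python3 -c "
from rig import job
print(job.close_job())"
```

```text
the job is handed in; nothing more can be done
None
```

The job is handed in at about 21.5 s of the 48 s allowed: by my last camera measurements the straight roller lies in the gutter and the bent one flat in the red tray, though no verdict came back; partway across I pinched the straight roller on the plate, without raising the gripper, to square it, then rolled it in.

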